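# Make up two drone repair kits

### The job

Make up the two drone repair kits on the bench. Into the tray with three equal compartments go the large motor, the solder spool and the flux bottle, one to a compartment in any order; into the other tray go the long battery pack in its long compartment and the small motor in its square one. Stand everything upright and flat on the tray floor, drop or tip nothing, and leave the short battery, the tape roll and the screw jar where they are.

Things in the scene. Friction and masses are not known exactly. Their poses are not given: they have to be found in the camera images.
- motor_large: The large brushless motor, standing on its printed pale-green landing foot, shaft up. Foot: 52 mm across at the bottom, narrowing to 44 mm, 14 mm high. Above it a base plate 40 mm across, then the plain dark round bell, 46 mm across, from 18 to 42 mm above the underside (the part to grip), then a 6 mm shaft up to 58 mm. About 170 g. Stands upright; origin at the centre of its underside, z up.
- motor_small: The small brushless motor, same build: pale-green foot 34 mm across at the bottom, 12 mm high; dark round bell 28 mm across from 15 to 34 mm above the underside (the part to grip); 5 mm shaft up to 48 mm. About 55 g. Stands upright; origin at the centre of its underside, z up.
- solder_spool: Full spool of solder wire standing on end: white flanges with silvery wire between, 50 mm across and 44 mm high, to be gripped as a plain cylinder. About 150 g. Stands upright; origin at the centre of its underside, z up.
- flux_bottle: Small amber flux bottle with a paper band and black cap: body 32 mm across up to 40 mm above the underside, sloping shoulder to 47 mm, cap 21 mm across up to 62 mm. About 60 g. Stands upright; origin at the centre of its underside, z up.
- battery_long: The long battery pack, a dark grey hard-cased block 78 mm long (its x axis) by 38 mm wide (y) by 44 mm high, with two dark bands and a flush yellow socket in its +x end. About 230 g. Stands upright; origin at the centre of its underside, z up.
- battery_short: The short battery pack, same look but 46 mm (x) by 32 mm (y) by 30 mm high: not wanted, stays where it is. Stands upright; origin at the centre of its underside, z up.
- tape_roll: Roll of yellow-green insulating tape lying flat: a ring 60 mm outside, 38 mm inside, 18 mm high: not wanted, stays where it is. Origin at the centre of its underside, z up.
- screw_jar: Small pale see-through round jar of screws with a white lid, 40 mm across, 31 mm high: not wanted, stays where it is. Stands upright; origin at the centre of its underside, z up.
- tray_three: Grey kit tray of the large drone, fixed to the bench: 232 mm (x) by 84 mm (y), with three equal compartments in a row along x. Compartment centres at x = -76, 0 and +76 mm, y = 0; each is 72 mm (x) by 76 mm (y) inside. Floor 3 mm thick, outer walls and partitions 4 mm thick, their tops 12 mm above the bench. Origin at the centre of its underside, z up.
- tray_long: Grey kit tray of the small drone, fixed to the bench: 140 mm (x) by 108 mm (y), same 3 mm floor and 12 mm high, 4 mm thick walls. A long compartment, 64 mm (x) by 100 mm (y) inside, centred at x = -34, y = 0 mm; a square compartment, 64 by 64 mm inside, centred at x = +34, y = -18 mm; and a narrow pocket, 32 mm wide in y, at x = +34, y = +34 mm, which holds a few small screws already. Origin at the centre of its underside, z up.

How it is judged:
By the outcome, as a careful person would: the job done as asked, in the order asked, and still so for the second after the job is handed in, with the robot touching nothing.
It also fails if it takes over 115 s, if anything falls off the work surface, if the arm or the gripper's body presses on something with over 40 N, if the wrist force passes 120 N, or if a joint passes its speed limit or range.

### The arm

A 6-joint arm with a two-finger parallel gripper is mounted at the origin on the work surface. World frame = base frame: x ahead of the robot, y to its left, z up, the work surface at z = 0. Lengths are in m, angles in rad, forces in N, time in s.
With the tool pointing down it reaches from about 0.325 to 0.9 m from the base axis. Payload 6.1 kg.
Tool frame: the origin (TCP) lies between the finger pads; the fingertips stand 11 mm ahead of it and the grasp point (between the pads) lies 8 mm behind it (env.tips_ahead is the distance from the TCP to the fingertips, in m); y points along the fingers, z is the direction in which the jaws open and shut, and the axes are right-handed (so a half turn about y gives the same grasp; the last joint's range is limited). The gripper opens to 87 mm and grips with 3 to 60 N. Pads are 19 mm wide; open, the fingers measure 117 mm over their backs; the gripper's body (75 mm by 190 mm) begins 51 mm behind the grasp point.
Start: joints at [-1.383, 0.22, 1.526, -0, 1.395, -0.126], TCP at [0.193, -0.594, 0.234] pointing down, gripper open.
Joint ranges: [-2.98, 2.98], [-0.91, 2.08], [0.09, 2.57], [-1.24, 4.39], [0.2, 2.65], [-2.68, 2.68]. Speed limits (rad/s): [2.57, 2.57, 3.01, 3.14, 3.14, 3.14].

### API

Orientations are given as a rotation vector (axis times angle).
In Python, from bench import env, vision, nets gives the robot as it stands.
- The arm moves only by the shell command python3 -m handwheel 'ROWS' [FORCE]. ROWS is JSON, a list of rows, each a list of 7 numbers: the opening, from 0 (shut) to 1 (fully open), then the shift along the tool's x, y, z in mm, then the turn, a rotation vector about the tool's x, y, z in degrees. In form: [[hand, x, y, z, rx, ry, rz], ...]. A call has 1 to 10 rows; each row is the pose to reach, as a shift and turn from the pose commanded when the call began, along the tool's axes at that moment; what a row does not reach only later rows make up. A row lasts 1/8 s, in which the tool goes at most 62.5 mm and 10.7 degrees, less where a joint would pass 70% of its speed; a pose out of reach is approached as far as the arm can. A call with a gripper value outside its range is refused whole. The fingers move at their own pace and stop on an object; FORCE is the grip in N (left out, the last holds). Time passes only in rows, so rows that repeat a pose let the fingers close. It gives the time, the measured TCP pose, the force and the opening at its end, in the units of the state.
- env.state(): the state, without advancing time (a new reading comes with each control period).
- vision.grab_frame(name): name is "scene" or "top" or "wrist"; returns the picture (480x640x3 uint8, red, green, blue); there is no depth.
- vision.calibration(name): a dict with "fovy" (degrees; the focal length in pixels is half the picture's height over the tangent of half this angle, whatever the lens; pixels are square), "cx", "cy" (the principal point, pixels), "rvec" (rotation vector, rad) and "tvec" (3), from world to camera coordinates, as OpenCV has them. Camera axes: x right, y down, z forward; pixel columns grow to the right and rows downward; lengths in m; the calibration is good to about 2 mm. A picture is of the moment at which its call begins: read the wrist's pose just before it. calibration takes no time and is no camera call; for the wrist camera it gives the pose at the moment of the call.
- env.hand_in(): hands the job in, once; it reports no verdict.
Trained networks look in the newest picture that a camera, given by its name, has taken for a name from the list of things; names that differ only in an ending like _2 or _b are one class to them, and where a whole thing is asked for, a point or a joint stands for the part that bears it (a point fixed in the world has none). Each returns a list of dicts, best first, with "conf" (0 to 1); they miss things now and then, are a little off and sometimes report something else, mostly with a low value. They report only what shows in the picture. A call takes as long as a camera call.
- nets.recognise(thing, camera): "at" ([column, row] as shares, 0 to 1, of the picture: columns of its width, rows of its height, amid what is visible of it).
The state is a dict: "clock": time; "joints": joint angles; "qvel": joint speeds; "joint_efforts": joint torques, N m; "tool_pos": TCP position; "tcp_rot": TCP orientation; "ft_force": force on the tool from outside, world axes, zero at the start; "ft_torque": the same for the moment, N m; "gripper_width": finger opening in m.
Only numpy, scipy, OpenCV 4.12 (cv2) and the standard library are available. Lean on these libraries where they do the work, as an engineer would, in place of code of your own. Each camera call takes 0.05 s, during which the arm holds its last target. There are 200 camera calls.

## Working session

There is one attempt and no reset: what is moved stays moved. The work goes in short steps, Python scripts to look and compute and a shell command to move; the robot and the scene stay as the last step left them, time stands still between calls to the robot, and variables do not carry over. Pictures are saved under pics/ and viewed, about 12 in all and at most 16, crops included, and the job is handed in when it is done.

```bash
ls; mkdir -p pics; python3 - <<'E'
from bench import env, vision, nets
import cv2,numpy as np
for n in("top","scene"):
    f=vision.grab_frame(n); cv2.imwrite(f"pics/{n}0.png",f[:,:,::-1]); c=vision.calibration(n); print(n,c)
    for t in "motor_large motor_small solder_spool flux_bottle battery_long battery_short tape_roll screw_jar tray_three tray_long".split():
        print(t,[(np.round(np.array(d["at"])*[640,480]).tolist(),round(d["conf"],2)) for d in nets.recognise(t,n)][:3])
print(env.state(), env.tips_ahead)
E
```

```text
pics
top {'fovy': 52.870871114117236, 'cx': 326.58792346611745, 'cy': 236.781257856693, 'rvec': array([ 2.23838502, -2.17229447,  0.12212826]), 'tvec': array([-0.03803388,  0.57089296,  0.86582902])}
motor_large [([393.0, 299.0], 0.73)]
motor_small []
solder_spool [([229.0, 305.0], 0.83), ([388.0, 302.0], 0.74)]
flux_bottle [([314.0, 158.0], 0.53)]
battery_long [([391.0, 235.0], 0.69)]
battery_short [([239.0, 184.0], 0.83)]
tape_roll [([397.0, 170.0], 0.62)]
screw_jar [([248.0, 246.0], 0.97), ([482.0, 278.0], 0.54)]
tray_three [([143.0, 278.0], 0.95)]
tray_long [([484.0, 278.0], 0.89)]
scene {'fovy': 51.845041097657244, 'cx': 321.17921329602103, 'cy': 238.4634388991669, 'rvec': array([ 2.1571994 ,  1.65100736, -0.4086084 ]), 'tvec': array([-0.13425407, -0.47725524,  1.16776489])}
motor_large [([239.0, 205.0], 0.91)]
motor_small [([324.0, 188.0], 0.74), ([357.0, 309.0], 0.19)]
solder_spool [([388.0, 163.0], 0.9)]
flux_bottle [([358.0, 310.0], 0.85)]
battery_long [([254.0, 259.0], 0.81)]
battery_short [([424.0, 262.0], 0.82)]
tape_roll [([263.0, 327.0], 0.89), ([253.0, 257.0], 0.54)]
screw_jar [([393.0, 218.0], 0.96)]
tray_three [([471.0, 176.0], 0.84)]
tray_long [([149.0, 253.0], 0.91), ([269.0, 310.0], 0.74), ([391.0, 163.0], 0.54)]
{'clock': 1.1, 'joints': array([-1.38308767e+00,  2.20441288e-01,  1.52648723e+00, -2.55758238e-05,
        1.39468088e+00, -1.26110949e-01]), 'qvel': array([ 0.0013411 ,  0.00060933, -0.00082775,  0.0007893 ,  0.00015604,
        0.00093765]), 'joint_efforts': array([-6.54678151e-04, -4.94576454e+01, -3.87718141e+01,  7.00091058e-02,
        4.69186914e-02, -1.62938164e-05]), 'tool_pos': array([ 0.1929157 , -0.59448252,  0.23351881]), 'tcp_rot': array([-0.32468886,  2.05207868, -2.05204553]), 'ft_force': array([0.27729187, 0.28437129, 0.28678223]), 'ft_torque': array([ 0.00365664, -0.06022436,  0.04879385]), 'gripper_width': 0.08705175233392944} 0.011
```

View top.

View pics/top0.png

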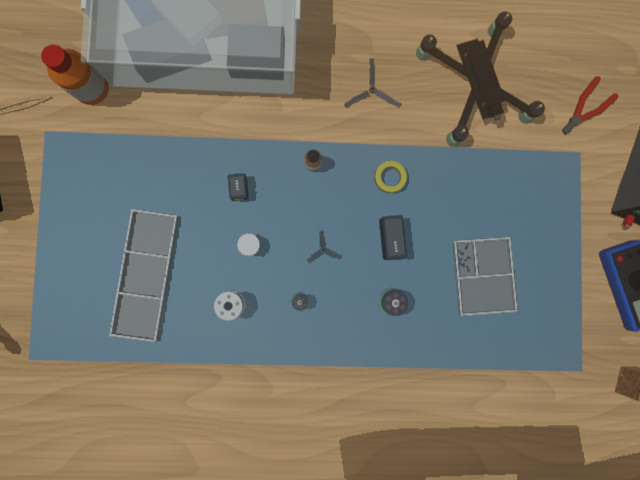

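View pics/scene0.png

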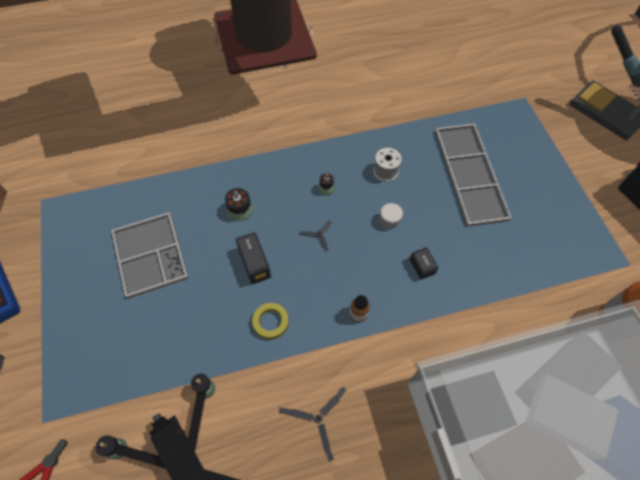

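```bash
cat > h.py <<'E'
from bench import env, vision, nets
import cv2,numpy as np
from scipy.spatial.transform import Rotation as R
def cam(c):
    c=vision.calibration(c) if isinstance(c,str) else c
    f=240/np.tan(np.radians(c["fovy"])/2)
    K=np.array([[f,0,c["cx"]],[0,f,c["cy"]],[0,0,1]]); return K,cv2.Rodrigues(c["rvec"])[0],np.array(c["tvec"])
def unproj(c,px,z):
    K,r,t=cam(c); px=np.atleast_2d(px).astype(float)
    d=(r.T@np.linalg.inv(K)@np.c_[px,np.ones(len(px))].T).T; o=-r.T@t
    return o+d*((z-o[2])/d[:,2])[:,None]
def proj(c,p):
    K,r,t=cam(c); return cv2.projectPoints(np.atleast_2d(p).astype(float),r,t,K,None)[0][:,0]
def shift(target,yaw=None):
    """tool-axis shift (mm) from present pose to world target"""
    s=env.state(); r=R.from_rotvec(s["tcp_rot"]); return np.round(r.inv().apply(np.array(target)-s["tool_pos"])*1000,1)
E
python3 - <<'E'
from h import *
np.set_printoptions(precision=4,suppress=True)
for n,px,z in [("ML",(395,302),.042),("spool",(229,306),.044),("flux",(313,156),.062),("MS",(300,302),.034),
  ("jar",(248,245),.031),("short",(238,187),.03),("tape",(391,177),.018)]: print(n,unproj("top",px,z)[0,:2])
print("bl",unproj("top",[(381,217),(402,215),(407,258),(386,260)],.044)[:,:2])
a=unproj("top",[(132,211),(177,214),(157,340),(111,334)],.012)[:,:2];print("t3",a,a.mean(0))
a=unproj("top",[(454,240),(511,237),(516,312),(459,315)],.012)[:,:2];print("tl",a,a.mean(0))
s=env.state(); r=R.from_rotvec(s["tcp_rot"]).as_matrix(); print(r)
K,q,t=cam("wrist"); print("wcam pos",-q.T@t,"rel tool",r.T@(-q.T@t-s["tool_pos"]),"axes in tool",r.T@q.T)
for n,px,z in [("ML",(239,199),.042),("spool",(388,158),.044),("flux",(361,301),.062)]: print(n,unproj("scene",px,z)[0,:2])
E
```

```text
ML [ 0.4574 -0.1456]
spool [0.443  0.1479]
flux [0.7112 0.0089]
MS [0.4525 0.0238]
jar [0.5518 0.1206]
short [0.6566 0.1429]
tape [ 0.6876 -0.1382]
bl [[ 0.6089 -0.117 ]
 [ 0.6138 -0.155 ]
 [ 0.5365 -0.1654]
 [ 0.5318 -0.1276]]
t3 [[0.6084 0.3362]
 [0.6056 0.2546]
 [0.3766 0.2789]
 [0.3854 0.3609]] [0.494  0.3076]
tl [[ 0.5738 -0.2603]
 [ 0.5829 -0.3688]
 [ 0.443  -0.3786]
 [ 0.4348 -0.271 ]] [ 0.5086 -0.3197]
[[-0.9512 -0.      0.3087]
 [-0.3087  0.     -0.9512]
 [ 0.     -1.     -0.    ]]
wcam pos [ 0.2714 -0.5694  0.3843] rel tool [-0.0824 -0.1508  0.0004] axes in tool [[ 0.0003  0.9536  0.301 ]
 [ 0.0008 -0.301   0.9536]
 [ 1.     -0.0001 -0.0008]]
ML [ 0.4615 -0.1424]
spool [0.4448 0.1504]
flux [0.7157 0.0097]
```

The top and scene pictures agree to about 4 mm. tray_three is at about (0.494, 0.308), yaw -6°, and tray_long at about (0.509, -0.320), yaw +4.4°, with its pocket at +x,+y. I'm going above the large motor and squaring the tool with the world axes.

```bash
python3 -m handwheel '[[1,-392,34,-346,0,18,0],[1,-392,34,-346,0,18,0],[1,-392,34,-346,0,18,0],[1,-392,34,-346,0,18,0],[1,-392,34,-346,0,18,0],[1,-392,34,-346,0,18,0],[1,-392,34,-346,0,18,0],[1,-392,34,-346,0,18,0],[1,-392,34,-346,0,18,0],[1,-392,34,-346,0,18,0]]' 25
cat >> h.py <<'E'
def look(name,thing=None,z=0,save=True):
    c=vision.calibration("wrist"); s=env.state(); f=vision.grab_frame("wrist")
    if save: cv2.imwrite(f"pics/{name}.png",f[:,:,::-1])
    print("tcp",np.round(s["tool_pos"],4),"rot",np.round(R.from_rotvec(s["tcp_rot"]).as_matrix()[:,2],3),"w",round(s["gripper_width"],4),"t",s["clock"])
    if thing:
        for d in nets.recognise(thing,"wrist")[:2]:
            px=np.array(d["at"])*[640,480]; print(thing,np.round(px),round(d["conf"],2),np.round(unproj(c,px,z)[0],4))
    return c,f
E
python3 - <<'E'
from h import *
c,f=look("w1","motor_large",.03)
print(proj(c,[[.459,-.144,.042],[.459,-.144,.058]]))
E
```

```text
clock: 2.35
tool_pos: [0.4595, -0.1428, 0.1995]
tcp_rot: [-0.004, 2.22, -2.22]
ft_force: [0.1, -0.5, 0.4]
gripper_width: 0.0868
tcp [ 0.4595 -0.1428  0.1995] rot [ 0.003 -1.    -0.   ] w 0.0868 t 2.35
motor_large [329. 224.] 0.72 [ 0.4593 -0.1486  0.03  ]
[[324.06858964 227.58187158]
 [324.10758147 232.89559932]]
```

View pics/w1.png

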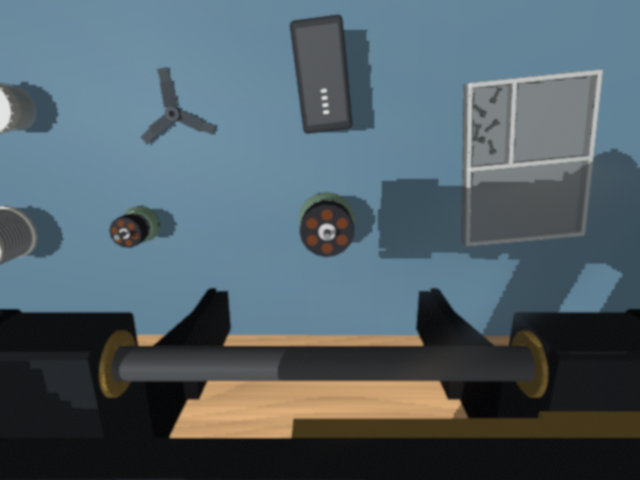

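The wrist view shows the motor's bell top centred at (327,228), the battery corners at (292,22), (341,16), (352,129) and (305,132), the small motor's bell at (128,231), and the tray_long walls on the right.

```bash
python3 - <<'E'
from h import *
np.set_printoptions(precision=4,suppress=True)
print("ML",unproj("wrist",(327,228),.042)[0],unproj("wrist",(327,231),.058)[0])
print("MS",unproj("wrist",(128,231),.034)[0])
b=unproj("wrist",[(292,22),(341,16),(352,129),(305,132)],.044)[:,:2];print("BL",b,b.mean(0))
b=unproj("wrist",[(465,84),(602,71),(585,235),(466,245)],.012)[:,:2];print("TL",b,b.mean(0))
E
```

```text
ML [ 0.4579 -0.1484  0.042 ] [ 0.4598 -0.1482  0.058 ]
MS [0.4531 0.0202 0.034 ]
BL [[ 0.6082 -0.1233]
 [ 0.6119 -0.1577]
 [ 0.5362 -0.1671]
 [ 0.534  -0.1314]] [ 0.5726 -0.1449]
TL [[ 0.5706 -0.2602]
 [ 0.5803 -0.3691]
 [ 0.4432 -0.3834]
 [ 0.4337 -0.2762]] [ 0.5069 -0.3222]
```

```bash
python3 -m handwheel '[[1,0,60,4,0,0,0],[1,0,110,4,0,0,0],[1,0,145,4,0,0,0],[1,0,165,4,0,0,0],[1,0,172,4,0,0,0],[1,0,172,4,0,0,0],[0.4,0,172,4,0,0,0],[0.4,0,172,4,0,0,0],[0.4,0,172,4,0,0,0],[0.4,0,172,4,0,0,0]]' 25; python3 -m handwheel '[[0.4,0,0,0,0,0,0],[0.4,0,0,0,0,0,0],[0.4,0,0,0,0,0,0],[0.4,0,0,0,0,0,0]]' 25
```

```text
clock: 3.7
tool_pos: [0.4591, -0.1484, 0.0278]
tcp_rot: [0.001, 2.221, -2.222]
ft_force: [-0.5, 0.1, -1.2]
gripper_width: 0.0547
clock: 4.2
tool_pos: [0.459, -0.1482, 0.0276]
tcp_rot: [-0.0, -2.222, 2.221]
ft_force: [-0.2, 2.1, 3.8]
gripper_width: 0.0452
```

```bash
python3 -m handwheel '[[0.4,0,-25,0,0,0,0],[0.4,0,-75,0,0,0,0],[0.4,0,-125,0,0,0,0],[0.4,-15,-160,-50,0,0,0],[0.4,-30,-172,-100,0,0,0],[0.4,-45,-172,-155,0,0,0],[0.4,-60,-172,-210,0,0,0],[0.4,-75,-172,-265,0,0,0],[0.4,-88,-172,-320,0,0,0],[0.4,-98,-172,-370,0,0,0]]' ; python3 -m handwheel '[[0.4,-8,0,-45,0,0,0],[0.4,-12,0,-70,0,0,0],[0.4,-12.5,0,-78,0,0,0],[0.4,-12.5,0,-78,0,0,0],[0.4,-12.5,0,-78,0,0,0]]'
python3 - <<'E'
from h import *
c,f=look("w2"); t=env.state(); print(t["ft_force"])
E
```

```text
clock: 5.45
tool_pos: [0.5572, 0.2232, 0.1987]
tcp_rot: [0.0, -2.22, 2.222]
ft_force: [0.9, 0.1, -1.7]
gripper_width: 0.0453
clock: 6.08
tool_pos: [0.5697, 0.2983, 0.1993]
tcp_rot: [-0.001, -2.22, 2.221]
ft_force: [0.2, -1.1, -1.4]
gripper_width: 0.0453
tcp [0.5697 0.2983 0.1993] rot [-0.001 -1.     0.001] w 0.0453 t 6.075
[-1.55282941 -0.14618321 -2.49316845]
```

View pics/w2.png

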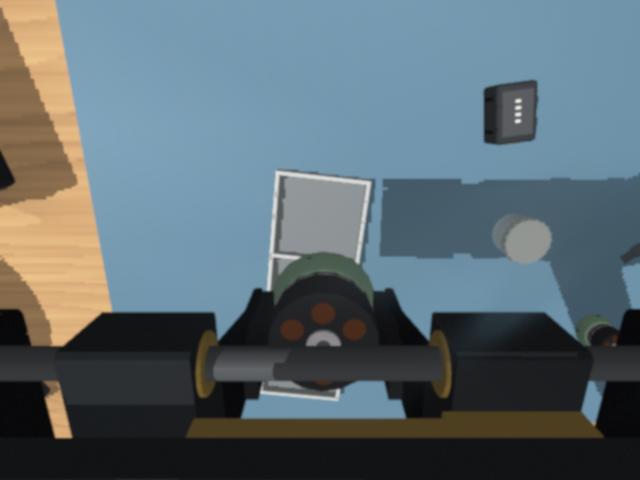

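Held motor upright. The tray's far outer corners are at (277,170) and (374,181), the near ones at (263,394) and (339,400), and the partition's left end is at (272,256).

```bash
python3 - <<'E'
from h import *
np.set_printoptions(precision=4,suppress=True)
b=unproj("wrist",[(277,170),(374,181),(339,400),(263,394)],.012)[:,:2];print(b,b.mean(0))
d=(b[0]+b[1]-b[2]-b[3])/2; print(np.linalg.norm(d),np.degrees(np.arctan2(d[1],d[0])))
u=d/np.linalg.norm(d)
for k in(.076,0,-.076): print(b.mean(0)+k*u)
print(unproj("wrist",[(272,256)],.012))
E
```

```text
[[0.6127 0.3376]
 [0.6031 0.2534]
 [0.3739 0.2815]
 [0.3816 0.3609]] [0.4928 0.3084]
0.23156941824986127 -6.379070171454404
[0.5683 0.2999]
[0.4928 0.3084]
[0.4173 0.3168]
[[0.5341 0.3452 0.012 ]]
```

```bash
python3 -m handwheel '[[0.4,1.5,60,-1.5,0,0,0],[0.4,1.5,110,-1.5,0,0,0],[0.4,1.5,145,-1.5,0,0,0],[0.4,1.5,160,-1.5,0,0,0],[0.4,1.5,166,-1.5,0,0,0],[0.4,1.5,167.5,-1.5,0,0,0],[0.4,1.5,167.5,-1.5,0,0,0],[0.4,1.5,168.5,-1.5,0,0,0],[0.4,1.5,168.5,-1.5,0,0,0]]'
```

```text
clock: 7.25
tool_pos: [0.5684, 0.3013, 0.0316]
tcp_rot: [0.001, 2.222, -2.221]
ft_force: [-0.4, -0.7, -1.9]
gripper_width: 0.0453
```

```bash
python3 -m handwheel '[[0.4,0,0.6,0,0,0,0],[0.4,0,1,0,0,0,0],[0.4,0,1,0,0,0,0]]'; python3 -m handwheel '[[0.56,0,0,0,0,0,0],[0.65,0,0,0,0,0,0],[0.72,0,0,0,0,0,0],[0.75,0,0,0,0,0,0],[0.75,0,0,0,0,0,0],[0.75,0,-20,0,0,0,0],[0.75,0,-50,0,0,0,0],[0.75,0,-100,0,0,0,0],[0.75,0,-150,0,0,0,0],[0.75,0,-168,0,0,0,0]]'
```

```text
clock: 7.62
tool_pos: [0.5683, 0.3012, 0.0307]
tcp_rot: [-0.001, -2.222, 2.221]
ft_force: [-2.9, -1.1, 5.1]
gripper_width: 0.0454
clock: 8.88
tool_pos: [0.5704, 0.302, 0.2043]
tcp_rot: [0.009, 2.221, -2.214]
ft_force: [-0.3, -0.2, -0.1]
gripper_width: 0.0651
```

```bash
python3 -m handwheel '[[1,40,0,48,0,0,0],[1,80,0,96,0,0,0],[1,115,0,140,0,0,0],[1,124,0,152,0,0,0],[1,124,0,152,0,0,0],[1,124,0,152,0,0,0]]'
python3 - <<'E'
from h import *
c,f=look("w3","solder_spool",.03)
print(proj(c,[[.444,.149,.044]]))
E
```

```text
clock: 9.62
tool_pos: [0.4451, 0.1499, 0.1985]
tcp_rot: [0.001, 2.222, -2.22]
ft_force: [0.5, -0.4, 0.2]
gripper_width: 0.0869
tcp [0.4451 0.1499 0.1985] rot [-0.    -1.    -0.001] w 0.0869 t 9.625
solder_spool [321. 222.] 0.89 [0.4463 0.1513 0.03  ]
[[323.80059815 229.45366459]]
```

View pics/w3.png

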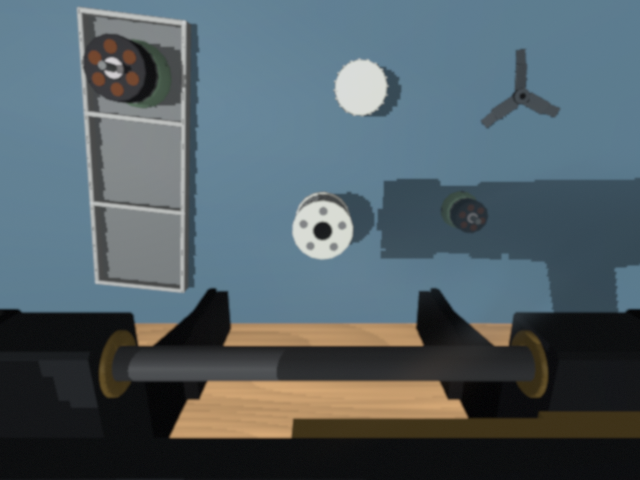

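The large motor stands upright in the far compartment. The spool's top centre is at (322.5,229), as predicted (0.444, 0.150).

```bash
python3 -m handwheel '[[1,1,60,0,0,0,0],[1,1,110,0,0,0,0],[1,1,145,0,0,0,0],[1,1,165,0,0,0,0],[1,1,172,0,0,0,0],[1,1,172,0,0,0,0],[0.45,1,172,0,0,0,0],[0.45,1,172,0,0,0,0],[0.45,1,172,0,0,0,0],[0.45,1,172,0,0,0,0]]' 25; python3 -m handwheel '[[0.45,0,0,0,0,0,0],[0.45,0,0,0,0,0,0],[0.45,0,0,0,0,0,0]]'
```

```text
clock: 10.98
tool_pos: [0.4433, 0.1491, 0.0264]
tcp_rot: [0.001, 2.222, -2.221]
ft_force: [-0.7, 0.3, -0.4]
gripper_width: 0.0549
clock: 11.35
tool_pos: [0.4433, 0.1492, 0.0263]
tcp_rot: [-0.001, -2.222, 2.221]
ft_force: [-0.4, 0.1, 3.3]
gripper_width: 0.0496
```

```bash
python3 -m handwheel '[[0.45,0,-25,0,0,0,0],[0.45,0,-75,0,0,0,0],[0.45,-5,-105,-15,0,0,0],[0.45,-20,-110,-65,0,0,0],[0.45,-35,-110,-115,0,0,0],[0.45,-46,-110,-148,0,0,0],[0.45,-49.5,-110,-159,0,0,0],[0.45,-49.5,-108,-159,0,0,0],[0.45,-49.5,-108,-159,0,0,0]]'; python3 -m handwheel '[[0.45,0,50,0,0,0,0],[0.45,0,85,0,0,0,0],[0.45,0,100,0,0,0,0],[0.45,0,103.5,0,0,0,0],[0.45,0,104.5,0,0,0,0],[0.45,0,105,0,0,0,0],[0.45,0,105,0,0,0,0]]'
```

```text
clock: 12.48
tool_pos: [0.4919, 0.3068, 0.1332]
tcp_rot: [0.001, -2.219, 2.221]
ft_force: [0.5, -0.5, -1.5]
gripper_width: 0.0494
clock: 13.35
tool_pos: [0.4933, 0.3085, 0.0301]
tcp_rot: [0.002, 2.222, -2.22]
ft_force: [0.9, 0.2, -1.6]
gripper_width: 0.0493
```

```bash
python3 -m handwheel '[[0.45,0,0.6,0,0,0,0],[0.45,0,1,0,0,0,0],[0.45,0,1,0,0,0,0]]'; python3 -m handwheel '[[0.6,0,0,0,0,0,0],[0.68,0,0,0,0,0,0],[0.75,0,0,0,0,0,0],[0.78,0,0,0,0,0,0],[0.78,0,0,0,0,0,0],[0.78,0,-20,0,0,0,0],[0.78,0,-60,0,0,0,0],[0.78,0,-110,0,0,0,0],[0.78,0,-150,0,0,0,0],[0.78,0,-170,0,0,0,0]]'; python3 -m handwheel '[[1,-40,-2,55,0,0,0],[1,-80,-2,110,0,0,0],[1,-120,-2,165,0,0,0],[1,-160,-2,220,0,0,0],[1,-195,-2,268,0,0,0],[1,-215,-2,295,0,0,0],[1,-219,-2,299,0,0,0],[1,-219,-2,299,0,0,0],[1,-219,-2,299,0,0,0]]'
python3 - <<'E'
from h import *
c,f=look("w4","flux_bottle",.045)
print(proj(c,[[.713,.0095,.062]]))
E
```

```text
clock: 13.72
tool_pos: [0.4931, 0.3084, 0.0293]
tcp_rot: [0.001, 2.222, -2.221]
ft_force: [-2.0, -1.3, 6.2]
gripper_width: 0.0493
clock: 14.98
tool_pos: [0.4941, 0.3088, 0.2025]
tcp_rot: [0.006, 2.222, -2.216]
ft_force: [0.2, 0.6, -0.7]
gripper_width: 0.0678
clock: 16.1
tool_pos: [0.7107, 0.0106, 0.1998]
tcp_rot: [-0.002, 2.222, -2.221]
ft_force: [-0.1, -0.2, 0.0]
gripper_width: 0.0869
tcp [0.7107 0.0106 0.1998] rot [ 0.001 -1.    -0.   ] w 0.0869 t 16.1
flux_bottle [325. 219.] 0.84 [0.7179 0.0086 0.045 ]
[[324.05132573 230.60788681]]
```

View pics/w4.png

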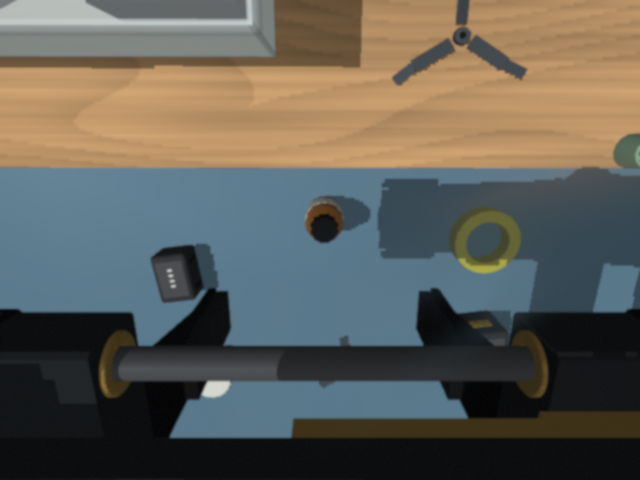

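The bottle's cap top is at (324,228), giving (0.7145, 0.0095); the container edge ahead is above and beyond the reach of the gripper body.

```bash
python3 -m handwheel '[[1,-3.5,60,1,0,0,0],[1,-3.5,110,1,0,0,0],[1,-3.5,145,1,0,0,0],[1,-3.5,168,1,0,0,0],[1,-3.5,175,1,0,0,0],[0.7,-3.5,175,1,0,0,0],[0.28,-3.5,175,1,0,0,0],[0.28,-3.5,175,1,0,0,0],[0.28,-3.5,175,1,0,0,0],[0.28,-3.5,175,1,0,0,0]]' 15; python3 -m handwheel '[[0.28,0,0,0,0,0,0],[0.28,0,0,0,0,0,0],[0.28,0,0,0,0,0,0],[0.28,0,0,0,0,0,0],[0.28,0,0,0,0,0,0]]'
```

```text
clock: 17.45
tool_pos: [0.7151, 0.008, 0.0253]
tcp_rot: [-0.001, -2.221, 2.221]
ft_force: [-0.8, 0.3, 0.2]
gripper_width: 0.0446
clock: 18.08
tool_pos: [0.715, 0.0081, 0.025]
tcp_rot: [-0.0, -2.221, 2.221]
ft_force: [-0.4, 0.1, -0.1]
gripper_width: 0.0315
```

```bash
python3 -m handwheel '[[0.28,0,-25,0,0,0,0],[0.28,0,-75,0,0,0,0],[0.28,20,-115,-20,0,0,0],[0.28,60,-120,-62,0,0,0],[0.28,100,-120,-104,0,0,0],[0.28,140,-120,-146,0,0,0],[0.28,180,-120,-188,0,0,0],[0.28,220,-120,-230,0,0,0],[0.28,260,-120,-270,0,0,0],[0.28,285,-120,-297,0,0,0]]'; python3 -m handwheel '[[0.28,11,0,-11,0,0,0],[0.28,12.5,0,-12,0,0,0],[0.28,12.5,0,-12,0,0,0]]' ; python3 -m handwheel '[[0.28,0,50,0,0,0,0],[0.28,0,90,0,0,0,0],[0.28,0,110,0,0,0,0],[0.28,0,115,0,0,0,0],[0.28,0,116,0,0,0,0],[0.28,0,116,0,0,0,0]]'
```

```text
clock: 19.32
tool_pos: [0.4288, 0.3069, 0.1471]
tcp_rot: [0.001, 2.221, -2.218]
ft_force: [0.1, -1.0, -0.8]
gripper_width: 0.0316
clock: 19.7
tool_pos: [0.4186, 0.3165, 0.1455]
tcp_rot: [-0.002, -2.221, 2.221]
ft_force: [0.5, -0.2, -0.3]
gripper_width: 0.0315
clock: 20.45
tool_pos: [0.4189, 0.3174, 0.0303]
tcp_rot: [0.003, 2.222, -2.22]
ft_force: [0.8, -0.8, -0.3]
gripper_width: 0.0313
```

```bash
python3 -m handwheel '[[0.28,0,0.8,0,0,0,0],[0.28,0,1.5,0,0,0,0],[0.28,0,1.5,0,0,0,0]]'; python3 -m handwheel '[[0.28,0,0.5,0,0,0,0],[0.28,0,0.5,0,0,0,0]]'
```

```text
clock: 20.82
tool_pos: [0.418, 0.3174, 0.028]
tcp_rot: [0.001, 2.222, -2.221]
ft_force: [-0.2, -0.5, 0.9]
gripper_width: 0.0314
clock: 21.08
tool_pos: [0.418, 0.3174, 0.0279]
tcp_rot: [0.001, 2.221, -2.221]
ft_force: [-1.8, 0.2, 6.8]
gripper_width: 0.0313
```

```bash
python3 -m handwheel '[[0.4,0,0,0,0,0,0],[0.5,0,0,0,0,0,0],[0.6,0,0,0,0,0,0],[0.65,0,0,0,0,0,0],[0.65,0,0,0,0,0,0],[0.65,0,-20,0,0,0,0],[0.65,0,-70,0,0,0,0],[0.65,0,-120,0,0,0,0],[0.65,0,-160,0,0,0,0],[0.65,0,-172,0,0,0,0]]' ; python3 -m handwheel '[[1,-19,0,57,0,0,0],[1,-38,0,114,0,0,0],[1,-57,0,171,0,0,0],[1,-76,0,228,0,0,0],[1,-95,0,285,0,-3,0],[1,-115,0,342,0,-7,0],[1,-135,0,400,0,-7,0],[1,-150,0,445,0,-7,0],[1,-155,0,461,0,-7,0],[1,-155,0,461,0,-7,0]]';python3 -m handwheel '[[1,0,0,0,0,0,0],[1,0,0,0,0,0,0]]'
python3 - <<'E'
from h import *
c,f=look("w5","battery_long",.04)
x,y,a=.573,-.144,np.radians(7.5)
M=np.array([[np.cos(a),-np.sin(a)],[np.sin(a),np.cos(a)]])
q=np.array([[39,19],[39,-19],[-39,-19],[-39,19]])/1000@M.T+[x,y]
pp=proj(c,np.c_[q,np.full(4,.044)]);print(pp.round(1))
g=f[:,:,::-1].copy(); cv2.polylines(g,[np.round(pp).astype(int)],True,(0,0,255),1); cv2.imwrite("pics/w5.png",cv2.resize(g[60:330,180:500],None,fx=2,fy=2))
E
```

```text
clock: 22.32
tool_pos: [0.4192, 0.318, 0.2023]
tcp_rot: [0.006, 2.222, -2.216]
ft_force: [0.0, -0.2, -0.9]
gripper_width: 0.0565
clock: 23.58
tool_pos: [0.5718, -0.1441, 0.1975]
tcp_rot: [-0.132, 2.162, -2.159]
ft_force: [0.4, 0.7, -0.4]
gripper_width: 0.0873
clock: 23.82
tool_pos: [0.5723, -0.1423, 0.199]
tcp_rot: [-0.134, 2.158, -2.157]
ft_force: [0.3, -0.4, -0.4]
gripper_width: 0.0869
tcp [ 0.5723 -0.1423  0.199 ] rot [ 0.123 -0.992 -0.   ] w 0.0869 t 23.825
battery_long [319. 222.] 0.89 [ 0.5754 -0.1385  0.04  ]
[[300.5 179.3]
 [348.8 179. ]
 [347.7 271.5]
 [302.8 271.8]]
```

View pics/w5.png

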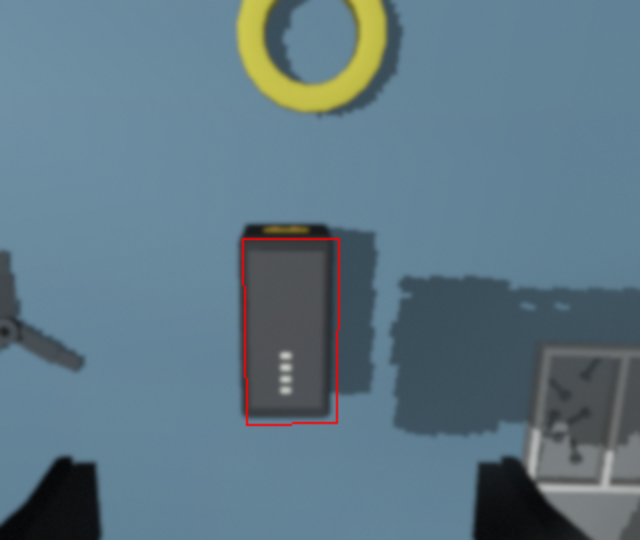

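The battery is square with the jaws. Its top face centre is about 2.5 px left of my overlay, so (0.5745, -0.142).

```bash
python3 -m handwheel '[[1,-2,60,0,0,0,0],[1,-2,110,0,0,0,0],[1,-2,145,0,0,0,0],[1,-2,165,0,0,0,0],[1,-2,172,0,0,0,0],[0.7,-2,172,0,0,0,0],[0.32,-2,172,0,0,0,0],[0.32,-2,172,0,0,0,0],[0.32,-2,172,0,0,0,0],[0.32,-2,172,0,0,0,0]]' 35; python3 -m handwheel '[[0.32,0,0,0,0,0,0],[0.32,0,0,0,0,0,0],[0.32,0,0,0,0,0,0],[0.32,0,0,0,0,0,0]]'
```

```text
clock: 25.18
tool_pos: [0.5746, -0.1438, 0.0273]
tcp_rot: [-0.131, 2.158, -2.159]
ft_force: [-0.2, -0.2, -0.5]
gripper_width: 0.0455
clock: 25.68
tool_pos: [0.5745, -0.1434, 0.0272]
tcp_rot: [-0.132, 2.159, -2.158]
ft_force: [-1.2, 2.5, 3.7]
gripper_width: 0.0379
```

```bash
python3 -m handwheel '[[0.32,0,-20,0,0,0,0],[0.32,0,-60,0,0,0,0],[0.32,0,-105,0,0,0,0],[0.32,0,-120,0,0,0,0],[0.32,0,-120,0,0,0,0]]'; python3 -c "
from h import *
s=env.state();print(s['joints'].round(2),R.from_rotvec(s['tcp_rot']).as_matrix().round(4))
print(shift([.4745,-.324,.147]))"
```

```text
clock: 26.3
tool_pos: [0.5751, -0.1441, 0.1481]
tcp_rot: [-0.129, 2.156, -2.159]
ft_force: [-0.1, 0.1, -2.5]
gripper_width: 0.0381
[-0.38  0.22  1.7  -0.    1.23  1.07] [[-0.9926  0.0023  0.1214]
 [-0.1214 -0.0011 -0.9926]
 [-0.0021 -1.      0.0014]]
[121.7   1.1 166.4]
```

```bash
python3 -m handwheel '[[0.32,12,0,17,0,-9,0],[0.32,26,0,35,0,-19,0],[0.32,40,0,54,0,-29,0],[0.32,54,0,73,0,-39,0],[0.32,68,0,92,0,-49,0],[0.32,82,0,111,0,-59,0],[0.32,96,0,130,0,-69,0],[0.32,110,0,150,0,-79,0],[0.32,121,0,166,0,-88,0],[0.32,121,0,166,0,-88,0]]'; python3 -m handwheel '[[0.32,0,-50,0,0,0,0],[0.32,0,-50,0,0,0,0],[0.32,0,-50,0,0,0,0]]'
python3 - <<'E'
from h import *
c,f=look("w6")
s=env.state();print(s['joints'].round(2),R.from_rotvec(s['tcp_rot']).as_matrix().round(4))
x,y,a=.508,-.3205,np.radians(5)
M=np.array([[np.cos(a),-np.sin(a)],[np.sin(a),np.cos(a)]])
q=np.array([[70,54],[70,-54],[-70,-54],[-70,54]])/1000@M.T+[x,y]
pp=proj(c,np.c_[q,np.full(4,.012)]);print(pp.round(1))
g=f[:,:,::-1].copy(); cv2.polylines(g,[np.round(pp).astype(int)],True,(0,0,255),1); cv2.imwrite("pics/w6.png",g)
E
```

```text
clock: 27.55
tool_pos: [0.4727, -0.3232, 0.1444]
tcp_rot: [-1.248, 1.15, -1.143]
ft_force: [0.7, 0.0, -2.6]
gripper_width: 0.0376
clock: 27.92
tool_pos: [0.4743, -0.3221, 0.1956]
tcp_rot: [-1.248, 1.147, -1.144]
ft_force: [0.3, 0.5, -3.1]
gripper_width: 0.0378
tcp [ 0.4743 -0.3221  0.1956] rot [ 0.996  0.086 -0.001] w 0.0378 t 27.925
[-0.73  0.13  1.7   0.    1.31 -0.82] [[ 0.0861 -0.0023  0.9963]
 [-0.9963  0.0023  0.0861]
 [-0.0025 -1.     -0.0021]]
[[446.6 159.5]
 [435.8 278. ]
 [285.2 278.1]
 [281.3 159.8]]
```

View pics/w6.png

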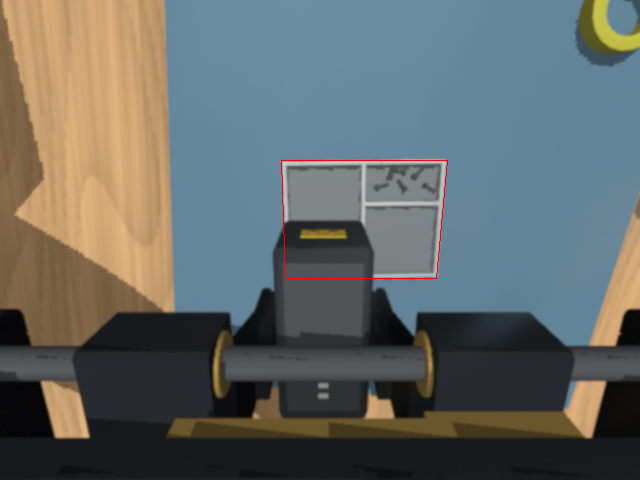

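The tray overlay matches the walls, with yaw 5° and origin (0.508, -0.3205). Lowering the battery into the long compartment.

```bash
python3 -m handwheel '[[0.32,1.5,55,0,0,0,0],[0.32,1.5,105,0,0,0,0],[0.32,1.5,140,0,0,0,0],[0.32,1.5,156,0,0,0,0],[0.32,1.5,162,0,0,0,0],[0.32,1.5,164,0,0,0,0],[0.32,1.5,164,0,0,0,0]]'; python3 -m handwheel '[[0.32,0,0.7,0,0,0,0],[0.32,0,1.2,0,0,0,0],[0.32,0,1.2,0,0,0,0]]'
```

```text
clock: 28.85
tool_pos: [0.4755, -0.3254, 0.0344]
tcp_rot: [-1.249, 1.143, -1.147]
ft_force: [0.7, 0.2, -2.6]
gripper_width: 0.0382
clock: 29.22
tool_pos: [0.4747, -0.3247, 0.0321]
tcp_rot: [-1.249, 1.145, -1.145]
ft_force: [0.8, 1.1, -2.3]
gripper_width: 0.0376
```

```bash
python3 -m handwheel '[[0.32,0,0.6,0,0,0,0],[0.32,0,1.2,0,0,0,0],[0.32,0,1.2,0,0,0,0],[0.32,0,1.2,0,0,0,0]]'; python3 -m handwheel '[[0.32,0,0.5,0,0,0,0],[0.32,0,0.8,0,0,0,0],[0.32,0,0.8,0,0,0,0]]'
```

```text
clock: 29.72
tool_pos: [0.4746, -0.3246, 0.0306]
tcp_rot: [-1.249, 1.145, -1.145]
ft_force: [0.6, -0.7, -2.2]
gripper_width: 0.0376
clock: 30.1
tool_pos: [0.4747, -0.3247, 0.0302]
tcp_rot: [-1.249, 1.145, -1.145]
ft_force: [-0.7, 1.1, 2.3]
gripper_width: 0.0377
```

```bash
python3 -m handwheel '[[0.46,0,0,0,0,0,0],[0.52,0,0,0,0,0,0],[0.6,0,0,0,0,0,0],[0.62,0,0,0,0,0,0],[0.62,0,0,0,0,0,0],[0.62,0,-20,0,0,0,0],[0.62,0,-70,0,0,0,0],[0.62,0,-120,0,0,0,0],[0.62,0,-160,0,0,0,0],[0.62,0,-170,0,0,0,0]]' ; python3 -m handwheel '[[1,-35,0,1,0,10,0],[1,-70,0,2,0,20,0],[1,-105,0,3,0,30,0],[1,-140,0,4,0,40,0],[1,-180,0,5,0,50,0],[1,-220,0,6,0,60,0],[1,-260,0,7,0,70,0],[1,-300,0,8,0,80,0],[1,-335,0,8,0,90,0],[1,-347,0,8,0,95,0]]';python3 -m handwheel '[[1,0,0,0,0,0,0],[1,0,0,0,0,0,0]]'
python3 - <<'E'
from h import *
c,f=look("w7","motor_small",.03)
print(proj(c,[[.453,.022,.034]]))
E
```

```text
clock: 31.35
tool_pos: [0.4764, -0.3261, 0.2051]
tcp_rot: [-1.249, 1.138, -1.152]
ft_force: [1.0, 0.1, -0.2]
gripper_width: 0.0541
clock: 32.6
tool_pos: [0.4515, 0.0236, 0.1992]
tcp_rot: [-0.001, -2.22, 2.219]
ft_force: [0.5, 0.1, -0.1]
gripper_width: 0.0867
clock: 32.85
tool_pos: [0.4523, 0.0213, 0.1995]
tcp_rot: [-0.002, 2.221, -2.221]
ft_force: [0.5, -0.6, -0.5]
gripper_width: 0.087
tcp [0.4523 0.0213 0.1995] rot [ 0.001 -1.     0.   ] w 0.087 t 32.85
motor_small [317. 218.] 0.72 [0.4567 0.026  0.03  ]
motor_small [ 12. 258.] 0.22 [0.4209 0.2935 0.03  ]
[[321.81252861 223.6195235 ]]
```

View pics/w7.png

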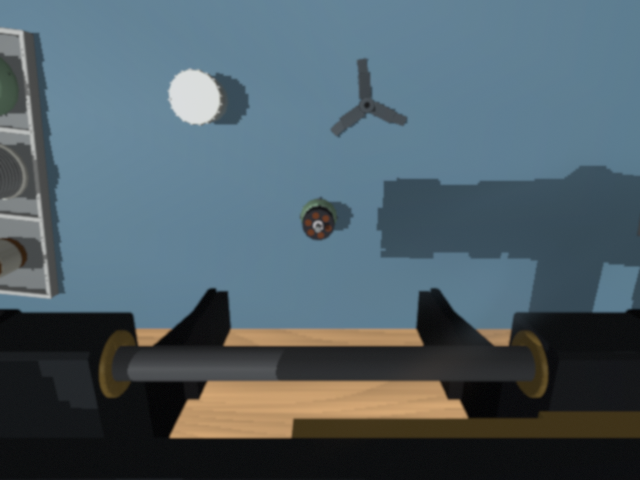

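The small motor's bell is at (319,223), giving (0.453, 0.024).

```bash
python3 -m handwheel '[[1,-1,60,-3,0,0,0],[1,-1,110,-3,0,0,0],[1,-1,145,-3,0,0,0],[1,-1,168,-3,0,0,0],[1,-1,176,-3,0,0,0],[0.7,-1,176,-3,0,0,0],[0.24,-1,176,-3,0,0,0],[0.24,-1,176,-3,0,0,0],[0.24,-1,176,-3,0,0,0],[0.24,-1,176,-3,0,0,0]]' 15; python3 -m handwheel '[[0.24,0,0,0,0,0,0],[0.24,0,0,0,0,0,0],[0.24,0,0,0,0,0,0],[0.24,0,0,0,0,0,0],[0.24,0,0,0,0,0,0]]'
```

```text
clock: 34.2
tool_pos: [0.4537, 0.0248, 0.0241]
tcp_rot: [0.001, 2.221, -2.221]
ft_force: [-0.1, -0.5, -0.0]
gripper_width: 0.0448
clock: 34.83
tool_pos: [0.4535, 0.0248, 0.0238]
tcp_rot: [-0.0, -2.221, 2.221]
ft_force: [-0.8, -0.4, 1.9]
gripper_width: 0.0278
```

```bash
python3 -m handwheel '[[0.24,0,-25,0,0,0,0],[0.24,0,-75,0,0,0,0],[0.24,-5,-115,20,0,0,0],[0.24,-18,-120,70,0,0,0],[0.24,-31,-120,122,0,0,0],[0.24,-44,-120,174,0,0,0],[0.24,-57,-120,226,0,0,0],[0.24,-70,-120,278,0,0,0],[0.24,-82,-120,325,0,0,0],[0.24,-90,-120,355,0,0,0]]'; python3 -m handwheel '[[0.24,0,0,5,0,0,0],[0.24,0,0,5,0,0,0],[0.24,0,0,5,0,0,0]]'; python3 -m handwheel '[[0.24,0,50,0,0,0,0],[0.24,0,90,0,0,0,0],[0.24,0,110,0,0,0,0],[0.24,0,115,0,0,0,0],[0.24,0,116,0,0,0,0],[0.24,0,116,0,0,0,0]]'
```

```text
clock: 36.08
tool_pos: [0.5433, -0.3327, 0.1433]
tcp_rot: [-0.002, -2.22, 2.221]
ft_force: [0.7, 0.9, -1.1]
gripper_width: 0.0277
clock: 36.45
tool_pos: [0.5432, -0.3339, 0.1436]
tcp_rot: [-0.001, 2.222, -2.221]
ft_force: [0.5, 0.3, -0.7]
gripper_width: 0.0273
clock: 37.2
tool_pos: [0.5445, -0.3361, 0.0297]
tcp_rot: [0.003, 2.218, -2.223]
ft_force: [0.4, 0.1, -0.3]
gripper_width: 0.0274
```

```bash
python3 -m handwheel '[[0.24,0,0.8,0,0,0,0],[0.24,0,1.3,0,0,0,0],[0.24,0,1.3,0,0,0,0]]'; python3 -m handwheel '[[0.24,0,0.5,0,0,0,0],[0.24,0,0.8,0,0,0,0],[0.24,0,0.8,0,0,0,0]]'
```

```text
clock: 37.58
tool_pos: [0.5435, -0.3355, 0.0269]
tcp_rot: [-0.001, -2.221, 2.222]
ft_force: [-0.3, 0.4, -0.2]
gripper_width: 0.0273
clock: 37.95
tool_pos: [0.5436, -0.3355, 0.0268]
tcp_rot: [-0.001, -2.221, 2.222]
ft_force: [-3.5, 1.1, 7.0]
gripper_width: 0.0276
```

Contact at the expected height. I'm releasing, retreating and checking.

```bash
python3 -m handwheel '[[0.36,0,0,0,0,0,0],[0.45,0,0,0,0,0,0],[0.52,0,0,0,0,0,0],[0.55,0,0,0,0,0,0],[0.55,0,0,0,0,0,0],[0.55,0,-20,0,0,0,0],[0.55,0,-70,0,0,0,0],[0.55,0,-120,0,0,0,0],[0.55,0,-170,0,0,0,0],[0.55,0,-200,0,0,0,0]]'; python3 -m handwheel '[[0.55,40,0,40,0,0,0],[0.55,80,0,80,0,0,0],[0.55,120,0,120,0,0,0],[0.55,150,0,150,0,0,0],[0.55,150,0,170,0,0,0],[0.55,150,0,170,0,0,0],[0.55,150,0,170,0,0,0]]'
python3 - <<'E'
from h import *
a=vision.grab_frame("scene"); b=vision.grab_frame("top")
cv2.imwrite("pics/end.png",cv2.resize(np.vstack([a[100:340,40:540],b[120:360,60:560]]),None,fx=1.25,fy=1.25,interpolation=cv2.INTER_CUBIC)[:,:,::-1])
E
```

```text
clock: 39.2
tool_pos: [0.5445, -0.3361, 0.2314]
tcp_rot: [0.006, 2.215, -2.223]
ft_force: [-0.3, -0.3, -0.3]
gripper_width: 0.048
clock: 40.08
tool_pos: [0.3937, -0.5046, 0.2265]
tcp_rot: [0.0, 2.221, -2.221]
ft_force: [0.6, -0.3, 0.2]
gripper_width: 0.0478
```

View pics/end.png

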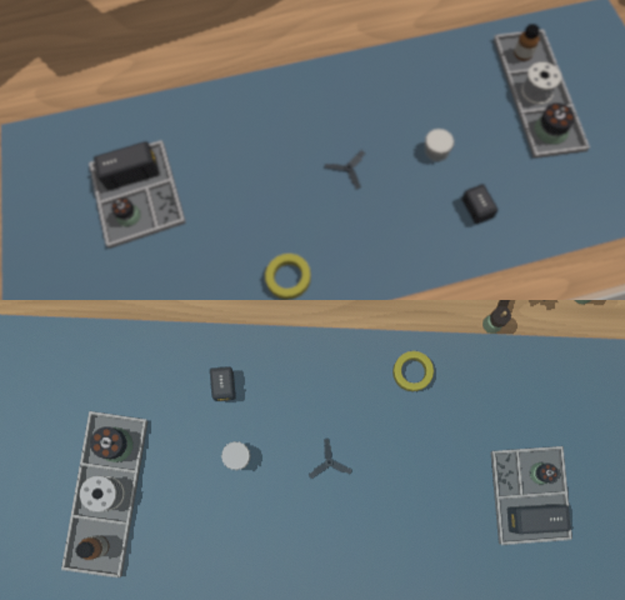

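Everything stands upright. The battery's top seems to reach the tray wall only through parallax, since its touch-down was at grasp height + 3 mm, i.e. on the floor. The short battery, tape and jar look unmoved.

```bash
python3 -c "
from h import *
print(env.hand_in())"
```

```text
the job is handed in; nothing more can be done
None
```

Both kits are made up and the job is handed in, at about 40 s on the robot's clock.

- **Three-compartment tray:** the large motor is in the far compartment, the solder spool in the middle and the flux bottle in the near one.
- **Other tray:** the long battery is in the long compartment and the small motor in the square one.
- **Placing:** I lowered each item until I felt light contact of 2–7 N before letting go. That contact came where expected for the tray floor, 3 mm above the height at which each was picked up.
- **Last checks:** the final scene and top pictures show all five upright in their compartments. The short battery, tape roll and screw jar look unmoved. The arm had backed off clear of everything.
- **What did not quite agree:** in the final pictures the battery's top seems to reach the tray's end wall. I took this as a viewing-angle effect, based on a rough estimate and its contact height, and did not measure it further. The first top and scene position estimates also differed by about 4 mm, which the wrist-camera looks settled.

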